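Aim the lamp and hold the amber filter in its beam

ROBOT

A 6-joint arm with a two-finger parallel gripper is mounted at the origin on the work surface. World frame = base frame: x ahead of the robot, y to its left, z up, the work surface at z = 0. Lengths are in m, angles in rad, forces in N, time in s.
With the tool pointing down it reaches from about 0.375 to 0.9 m from the base axis. Payload 3.1 kg.
Tool frame: the origin (TCP) lies between the finger pads; the fingertips stand 17 mm ahead of it and the grasp point (between the pads) lies 2 mm behind it (robot.nose_length is the distance from the TCP to the fingertips, in m); z points along the fingers, y is the line along which they close (so a half turn about z gives the same grasp; the last joint's range is limited). The gripper opens to 87 mm and grips with 3 to 60 N. Pads are 19 mm wide; open, the fingers measure 117 mm over their backs; the gripper's body (75 mm by 190 mm) begins 51 mm behind the grasp point.
Start: joints at [0.926, 0.527, 1.433, -0, 1.181, -0.178], TCP at [0.281, 0.558, 0.24] pointing down, gripper open.
Joint ranges: [-3.08, 3.08], [-0.75, 2.2], [0.22, 2.44], [-1.43, 4.57], [0, 2.65], [-2.85, 2.85]. Speed limits (rad/s): [2.79, 2.79, 3.14, 3.14, 3.14, 3.14].

INTERFACE

Orientations are given as a unit quaternion [x, y, z, w].
In Python, from rig import robot, cams gives the robot as it stands.
- The arm moves only by the shell command python3 -m pendant 'ROWS' [FORCE]. ROWS is JSON, a list of rows, each an object with "jaw": the opening, from 0 (shut) to 1 (fully open); "linear": the shift along the tool's x, y, z in cm, a list of three; "twist": the turn about the tool's z in degrees. A call has 1 to 12 rows; each row shifts and turns the commanded pose from where the row before left it, along the tool's axes as they then stand; what a row does not reach is not made up. A row lasts 1/12 s, in which the tool goes at most 41.7 mm and 7.16 degrees, less where a joint would pass 70% of its speed; a pose out of reach is approached as far as the arm can. A call is refused whole if a number of a shift passes 4.17 or a number of a turn 7.16, either way. A call with a gripper value outside its range is refused whole. The fingers move at their own pace and stop on an object; FORCE is the grip in N (left out, the last holds). Time passes only in rows, so rows that do not move let the fingers close. It gives the time, the measured TCP pose, the force, the opening and the grip force at its end, in the units of the state.
- robot.get_obs(): the state, without advancing time (a new reading comes with each control period).
- cams.camera(name): name is "scene" or "side" or "wrist"; returns a dict with "color" (384x512x3 uint8, blue, green, red), "depth" (384x512 float32, m along the optical axis (not along the pixel's ray), 0 where there is no reading), "fov_y" (degrees; the focal length in pixels is half the picture's height over the tangent of half this angle, whatever the lens; pixels are square), "cx", "cy" (the principal point, pixels), "k1" (the pictures are not rectified: a ray, as slopes to the right and down, at radius r is drawn at 1 + k1 r^2 times it, then the intrinsics apply), "view" (4x4, takes a point from world to camera coordinates). Camera axes: x right, y down, z forward; pixel columns grow to the right and rows downward; lengths in m; the calibration is good to about 2 mm. A picture is of the moment at which its call begins.
- robot.hand_in(): hands the job in; it is judged then, once.
The state is a dict: "time": time; "q": joint angles; "joint_velocities": joint speeds; "joint_torque": joint torques, N m; "position": TCP position; "tool_rot": TCP orientation; "ft_force": force on the tool from outside, world axes, zero at the start; "moment": the same for the moment, N m; "grip_width": finger opening in m; "grip_force": force on a finger pad.
Only numpy, scipy, OpenCV 4.12 (cv2) and the standard library are available. Lean on these libraries where they do the work, as an engineer would, in place of code of your own. Each camera call takes 0.05 s, during which the arm holds its last target. There are 200 camera calls.

TASK

On the light bench, first take the lamp by its red ball and turn it so that it points straight at the slotted filter holder, with the lamp level. Then take the amber filter by its handle out of the rack, pass it down through the slot in the top of the holder until its amber disc sits in the middle of the window (the white line on the filter is then level with the top of the slot), and finish still holding it there, hanging freely in the slot without leaning hard on the holder. Leave the other two filters, the brown bottle and the white jar where they stand.

Things in the scene. Friction and masses are not known exactly. Their poses are not given: they have to be found in the camera images.
- bench: Light bench, fixed: aluminium base plate 110 x 370 x 12 mm with, in a row along its y, the white detector (60 x 35 mm, 102 mm high, at y = -105 mm), the grey filter holder (90 x 50 mm, 120 mm high, at y = 0) and the lamp (at y = +180 mm). Origin on the work surface straight under the middle of the holder's slot; z up, y along the light path towards the lamp, x along the slot's length.
- slot_mouth (a point): Middle of the slot at the holder's top face, 120 mm above the work surface; axes as the bench. The top is a 20 mm thick plate with a vertical through slot 52 (x) x 8 (y) mm with 3 mm bevelled lips; below it the holder is hollow, 70 x 35 mm, down to the base plate.
- window (a point): Middle of the holder's square window (40 mm, one on each y face), on the light path, straight below the slot mouth, 75 mm above the work surface; axes as the bench. The amber disc must be held here.
- lamp_pivot (a point): Fixed point where the lamp's vertical swivel axis and level tilt axis cross, on the bench at x = 0, y = +180 mm, 75 mm above the work surface; axes as the bench.
- lamp_swivel (a joint): Swivel angle of the lamp (rad) about the vertical through lamp_pivot, positive anticlockwise from above; range -1.3 to 1.3. 0: the lamp points straight at the holder (bench -y). Positive: its lens is swung towards bench +x and its ball towards bench -x. Stiff by friction (about 0.12 N m), stays where it is left.
- lamp_tilt (a joint): Tilt angle of the lamp (rad) about the level cross axis of its fork through lamp_pivot; range -0.35 to 0.75. 0: lamp level; positive: lens up and ball down. Stiff by friction (about 0.12 N m), stays where it is left.
- lamp_ball (a point): Centre of the lamp's red ball, 24 mm across, for turning it by hand, on an 8 mm stem rising from the lamp's rear. With both joints at 0 it lies 70 mm behind (bench +y) and 65 mm above lamp_pivot. The lamp is a black barrel 48 mm across, 48 mm ahead of and 35 mm behind the pivot, in a steel fork 68 mm wide. Axes of the lamp: x along its tilt axis, -y along its light.
- rack: White filter rack, fixed, block 212 (x) x 50 (y) x 35 (z) mm, origin under its middle; three upright pockets 53 x 9 mm in a row along x at -64, 0 and +64 mm, their floors 10 mm above the work surface.
- amber_filter: Loose, 80 g: upright black frame 50 (x) x 6 (y) x 100 (z) mm with an amber disc 34 mm across centred 30 mm above its bottom, a white line at 75 mm, and on top a grey handle block 36 x 14 x 35 mm (100 to 135 mm up) with an amber cap. Origin: middle of the bottom edge, z up. Starts in any rack pocket, x along the rack's. Let go in the slot, it drops until the handle rests on top, 25 mm too low.
- amber_disc (a point): Centre of the amber disc, 30 mm above the bottom edge of the amber filter; axes as the filter.
- green_filter: Loose filter like the amber one (same shape and size), but with a green disc and handle cap; stands in another place of the rack; a bystander.
- blue_filter: Loose filter like the amber one (same shape and size), but with a blue disc and handle cap; stands in another place of the rack; a bystander.
- reagent_bottle: Loose brown bottle with a blue cap, 56 mm across, 110 mm high, origin under its middle; a bystander.
- white_jar: Loose white jar with a grey lid, 60 mm across, 70 mm high, origin under its middle; a bystander.

How it is judged:
On the way, in this order (a step that is already met when the one before it is completed fails the run):
1. the lamp points straight at the holder and is level (value of joint lamp_swivel between -0.09 and 0.09 rad and value of joint lamp_tilt between -0.09 and 0.09 rad), for 0.2 s.
2. the amber filter is held in the slot with its disc in the middle of the window (x of amber_disc in the frame of window between -0.005 and 0.005 m and y of amber_disc in the frame of window between -0.005 and 0.005 m and z of amber_disc in the frame of window between -0.006 and 0.006 m and angle between the z axis of amber_filter and the z axis of bench, either way round below 0.1 rad and angle between the y axis of amber_filter and the y axis of bench, either way round below 0.1 rad and contact force between the fingers and amber_filter above 1 N and contact force between amber_filter and bench below 8 N), for 0.2 s.
At the end, for the whole second after the job is handed in: Lamp swivel and tilt within 0.09 rad of 0; amber disc within 5 mm sideways and 6 mm in height of the window's middle; filter in line with the slot within 0.1 rad, at rest, gripped (over 1 N), pressing on the bench under 8 N; other filters, bottle, jar within 15 mm of their starts (all of step 1 and all of step 2 and linear speed of amber_filter below 0.02 m/s and distance of each of green_filter, blue_filter, reagent_bottle, white_jar from where it was at the start of the episode below 0.015 m); the arm keeps its last pose, push and grip.
It fails at once if the green filter was disturbed (distance of green_filter from where it was at the start of the episode above 0.03 m or angle between green_filter's own z axis and vertical above 0.5 rad).
It fails at once if the blue filter was disturbed (distance of blue_filter from where it was at the start of the episode above 0.03 m or angle between blue_filter's own z axis and vertical above 0.5 rad).
It fails at once if the brown bottle was disturbed (distance of reagent_bottle from where it was at the start of the episode above 0.03 m or angle between reagent_bottle's own z axis and vertical above 0.5 rad).
It fails at once if the white jar was disturbed (distance of white_jar from where it was at the start of the episode above 0.03 m or angle between white_jar's own z axis and vertical above 0.5 rad).
It also fails if it takes over 58 s, if anything falls off the work surface, if the arm or the gripper's body presses on something with over 40 N, if the wrist force passes 120 N, or if a joint passes its speed limit or range.

## Working session

There is one attempt and no reset: what is moved stays moved. The work goes in short steps, Python scripts to look and compute and a shell command to move; the robot and the scene stay as the last step left them, time stands still between calls to the robot, and variables do not carry over. Pictures are saved under pics/ and viewed, at most 10 in all, crops included, and the job is handed in when it is done.

```bash
ls; mkdir -p pics; cat > h.py <<'E'
import numpy as np, cv2
from rig import robot, cams
from scipy.spatial.transform import Rotation as R
def K(c):
    f=c["color"].shape[0]/2/np.tan(np.radians(c["fov_y"])/2); return f
def cloud(c):
    d=c["depth"]; h,w=d.shape; f=K(c)
    u,v=np.meshgrid(np.arange(w),np.arange(h))
    Km=np.array([[f,0,c["cx"]],[0,f,c["cy"]],[0,0,1.]])
    p=cv2.undistortPoints(np.stack([u,v],-1).reshape(-1,1,2).astype(np.float64),Km,np.array([c["k1"],0,0,0.])).reshape(h,w,2)
    P=np.dstack([p*d[...,None],d]); V=np.array(c["view"])
    W=(P-V[:3,3])@V[:3,:3]
    W[d==0]=np.nan
    return W
def proj(c,X):
    V=np.array(c["view"]); f=K(c); Km=np.array([[f,0,c["cx"]],[0,f,c["cy"]],[0,0,1.]])
    return cv2.projectPoints(np.asarray(X,float).reshape(-1,1,3),cv2.Rodrigues(V[:3,:3])[0],V[:3,3],Km,np.array([c["k1"],0,0,0.]))[0].reshape(-1,2)
E
python3 - <<'E'
from h import *
print(robot.get_obs())
a=[]
for n in("scene","side","wrist"):
    c=cams.camera(n); a.append(c); np.save(n+".npy",c,allow_pickle=True)
    print(n,c["fov_y"],c["cx"],c["cy"],c["k1"],np.round(c["view"],3).tolist())
cv2.imwrite("pics/a.png",a[0]["color"]);cv2.imwrite("pics/b.png",a[1]["color"])
E
```

```text
pics
{'time': 0.0, 'q': array([ 9.26487735e-01,  5.28457875e-01,  1.43389603e+00, -3.09084046e-05,
        1.18138621e+00, -1.78480239e-01]), 'joint_velocities': array([ 8.37967659e-05,  6.04950977e-04,  1.27162626e-03,  6.02695395e-04,
       -7.91700634e-04, -1.08742146e-03]), 'joint_torque': array([-2.07718144e-04, -4.40035880e+01, -1.76592118e+01,  6.30984502e-02,
        5.80968847e-02, -1.47742462e-04]), 'position': array([0.28027441, 0.55785859, 0.23857868]), 'tool_rot': array([ 2.30808130e-01,  9.72998692e-01, -9.89855866e-04, -4.16272450e-04]), 'ft_force': array([ 0.0114172 , -0.14325608, -1.37716235]), 'moment': array([ 0.05575806, -0.00205457,  0.00234619]), 'grip_force': 0.0, 'grip_width': 0.08658853569544493}
scene 55.033433424664075 255.6288148889014 193.76404191516897 0.03417614221402015 [[-0.657, 0.754, 0.004, 0.441], [0.646, 0.566, -0.512, -0.333], [-0.388, -0.334, -0.859, 1.392], [0.0, 0.0, 0.0, 1.0]]
side 57.873760977545246 255.71404571650822 188.79077813146534 -0.10748847948433578 [[-0.883, -0.468, -0.005, 0.56], [-0.308, 0.589, -0.747, 0.278], [0.353, -0.659, -0.665, 0.693], [0.0, 0.0, 0.0, 1.0]]
wrist 71.16236182651092 252.42230158377183 194.29004243018812 -0.014907310875254801 [[0.448, 0.894, -0.001, -0.624], [0.868, -0.434, 0.242, -0.031], [0.216, -0.109, -0.97, 0.388], [0.0, 0.0, 0.0, 1.0]]
```

View pics/a.png

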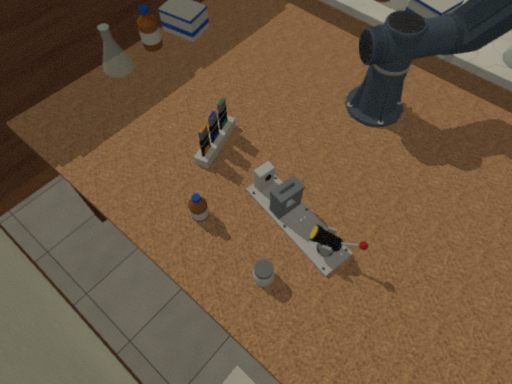

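View pics/b.png

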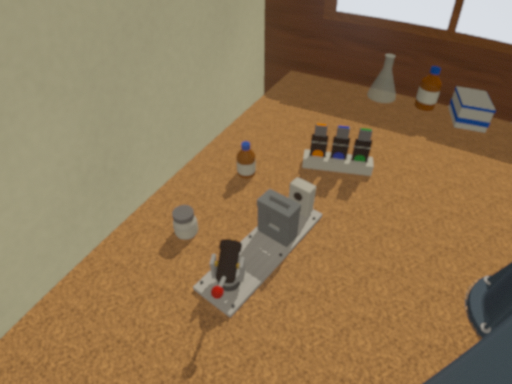

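Scene view: the lamp's red ball is at (364,245), the holder at (287,197), the rack at (215,140) with the amber filter at its near end (205,140), the bottle at (199,207) and the jar at (263,272). The side view shows the ball at (217,292) and amber as the left filter (319,145).

```bash
cat >> h.py <<'E'
def load(n): return np.load(n+".npy",allow_pickle=True).item()
def hsv(c): return cv2.cvtColor(c["color"],cv2.COLOR_BGR2HSV)
def red(c):
    h=hsv(c); return ((h[...,0]<6)|(h[...,0]>174))&(h[...,1]>170)&(h[...,2]>90)
def rays(c,px):
    f=K(c);Km=np.array([[f,0,c["cx"]],[0,f,c["cy"]],[0,0,1.]])
    p=cv2.undistortPoints(np.array(px,float).reshape(-1,1,2),Km,np.array([c["k1"],0,0,0.])).reshape(-1,2)
    V=np.array(c["view"]);d=np.c_[p,np.ones(len(p))]@V[:3,:3]
    return -V[:3,:3].T@V[:3,3], d/np.linalg.norm(d,axis=1)[:,None]
def tri(c1,p1,c2,p2):
    o1,d1=rays(c1,[p1]);o2,d2=rays(c2,[p2]);d1=d1[0];d2=d2[0]
    s=np.linalg.lstsq(np.c_[d1,-d2],o2-o1,rcond=None)[0]
    a,b=o1+s[0]*d1,o2+s[1]*d2
    return (a+b)/2,np.linalg.norm(a-b)
def blobs(m,mina=4):
    n,l,s,ce=cv2.connectedComponentsWithStats(m.astype(np.uint8))
    return [(s[i][4],ce[i],l==i) for i in range(1,n) if s[i][4]>=mina]
E
python3 - <<'E'
from h import *
C={n:load(n) for n in("scene","side","wrist")}
pb={}
for n in C:
    c=C[n];W=cloud(c)
    for a,ce,m in blobs(red(c),10):
        print(n,a,ce.round(1),np.nanmedian(W[m],0).round(4))
        pb.setdefault(n,ce)
print("ball",tri(C["scene"],pb["scene"],C["side"],pb["side"]))
# gray tops by height
for n in("scene","side"):
    c=C[n];W=cloud(c);h=hsv(c)
    for zlo,zhi,nm in((.112,.128,"holderTop"),(.096,.108,"det"),(.028,.042,"rackTop"),(.008,.018,"base"),(.138,.152,"caps")):
        m=(W[...,2]>zlo)&(W[...,2]<zhi)&(W[...,0]>.2)&(W[...,0]<1)&(abs(W[...,1])<.6)
        for a,ce,mm in blobs(m,25):
            P=W[mm]; r=cv2.minAreaRect((P[:,:2]*1000).astype(np.float32))
            print(n,nm,a,ce.round(),P.mean(0).round(4),[np.round(x,1) for x in r],np.median(c["color"][mm],0))
E
```

```text
scene 48 [363.2 245.1] [0.5687 0.2857 0.1195]
side 100 [216.9 291.5] [0.5597 0.2885 0.1203]
ball (array([0.56378567, 0.28485054, 0.11108504]), np.float64(0.0014617198848515442))
scene holderTop 27 [222. 107.] [ 0.4612 -0.3321  0.121 ] [array([ 459.1, -331.7]), array([10.1, 36.2]), np.float64(86.9)] [48. 51. 53.]
scene holderTop 30 [212. 121.] [ 0.5237 -0.3135  0.12  ] [array([ 520.9, -312.5]), array([14.3, 32.1]), np.float64(78.5)] [48. 51. 52.]
scene holderTop 31 [203. 135.] [ 0.5849 -0.2949  0.1199] [array([ 579.8, -294.7]), array([12.4, 36.1]), np.float64(88.6)] [48. 50. 52.]
scene holderTop 471 [287. 189.] [0.5641 0.0261 0.1187] [array([562.3,  24.8]), array([52.3, 92.4]), np.float64(78.9)] [86. 92. 90.]
scene holderTop 67 [363. 244.] [0.5666 0.2848 0.1191] [array([564.7, 285.2]), array([20.4, 24.2]), np.float64(31.8)] [ 28.  34. 128.]
scene det 187 [264. 169.] [ 0.5456 -0.0768  0.1006] [array([544.6, -77.3]), array([35.8, 58.7]), np.float64(79.2)] [129. 143. 147.]
scene det 137 [321. 234.] [0.6074 0.1814 0.1012] [array([606.6, 183.3]), array([44. , 53.7]), np.float64(6.4)] [19. 
[... 4737 characters left out ...]
11.6]), np.float64(79.5)] [109. 121. 127.]
side base 33 [273. 225.] [0.5812 0.0051 0.0143] [array([580.1,   5.5]), array([ 8.6, 30.4]), np.float64(85.9)] [ 88.  97. 101.]
side base 61 [187. 234.] [0.7566 0.1343 0.0133] [array([759.7, 131.8]), array([56.8, 23. ]), np.float64(45.6)] [104. 123. 132.]
side caps 54 [321. 126.] [ 0.5766 -0.2979  0.1436] [array([ 577.5, -298.6]), array([34.9, 14.7]), np.float64(19.2)] [ 67.   98.5 134. ]
side caps 57 [343. 128.] [ 0.5168 -0.3162  0.144 ] [array([ 517.6, -317.6]), array([35.4, 14. ]), np.float64(25.3)] [101.  81.  86.]
side caps 58 [366. 130.] [ 0.4558 -0.3349  0.1443] [array([ 456.7, -336.5]), array([31.8, 15.1]), np.float64(22.3)] [ 71. 103.  84.]
```

```bash
cat >> h.py <<'E'
def go(t,yaw,o=None):
    o=o or robot.get_obs(); q=R.from_quat(o["tool_rot"]); y=q.as_matrix()[:,1]
    a=np.degrees(np.arctan2(y[1],y[0])); d=(a-yaw+90)%180-90   # twist about tool z(down)
    q2=q*R.from_euler("z",d,degrees=True)
    print("yaw now %.2f twist %.2f shift cm (after twist)"%(a,d),(q2.inv().apply(np.array(t)-o["position"])*100).round(2),"(before)",(q.inv().apply(np.array(t)-o["position"])*100).round(2))
E
python3 - <<'E'
from h import *
go([.5645,.285,.19],19.9)
E
python3 -m pendant '[{"jaw":1,"linear":[0,0,0],"twist":6.2},{"jaw":1,"linear":[0,0,0],"twist":6.2},{"jaw":1,"linear":[0,0,0],"twist":6.2},{"jaw":1,"linear":[0,0,0],"twist":6.2},{"jaw":1,"linear":[0,0,0],"twist":6.2},{"jaw":1,"linear":[0,0,0],"twist":6.2},{"jaw":1,"linear":[0,0,0],"twist":6.2},{"jaw":1,"linear":[0,0,0],"twist":0}]'
python3 - <<'E'
from h import *
go([.5645,.285,.19],19.9)
E
```

```text
yaw now 63.31 twist 43.41 shift cm (after twist) [-35.34  17.43   4.89] (before) [-37.65 -11.62   4.89]
time: 0.82
position: [0.2805, 0.5582, 0.2391]
tool_rot: [0.575, 0.818, -0.0, -0.0]
ft_force: [-0.0, 0.6, 0.3]
grip_width: 0.0875
grip_force: 0.0
yaw now 19.81 twist -0.09 shift cm (after twist) [-35.35  17.4    4.92] (before) [-35.33  17.46   4.92]
```

```bash
python3 -m pendant '[{"jaw":1,"linear":[-3.2,1.6,0.4],"twist":0},{"jaw":1,"linear":[-3.2,1.6,0.4],"twist":0},{"jaw":1,"linear":[-3.2,1.6,0.4],"twist":0},{"jaw":1,"linear":[-3.2,1.6,0.4],"twist":0},{"jaw":1,"linear":[-3.2,1.6,0.4],"twist":0},{"jaw":1,"linear":[-3.2,1.6,0.4],"twist":0},{"jaw":1,"linear":[-3.2,1.6,0.5],"twist":0},{"jaw":1,"linear":[-3.2,1.6,0.5],"twist":0},{"jaw":1,"linear":[-3.2,1.6,0.5],"twist":0},{"jaw":1,"linear":[-3.2,1.6,0.5],"twist":0},{"jaw":1,"linear":[-3.3,1.4,0.5],"twist":0},{"jaw":1,"linear":[0,0,0],"twist":0}]'
python3 - <<'E'
from h import *
c=cams.camera("wrist");W=cloud(c)
cv2.imwrite("pics/w1.png",c["color"])
for a,ce,m in blobs(red(c),10):
    # ray onto sphere-centre plane
    o,d=rays(c,[ce]);d=d[0]; print(a,ce,np.nanmedian(W[m],0),np.nanmax(W[m][:,2]),o+d*(.111-o[2])/d[2])
go([.5645,.285,.109],19.9)
E
```

```text
time: 1.82
position: [0.5695, 0.2806, 0.1894]
tool_rot: [0.575, 0.818, -0.0, 0.002]
ft_force: [-0.3, 0.2, -0.1]
grip_width: 0.0874
grip_force: 0.0
568 [248.11619718 198.58626761] [0.56390752 0.28648794 0.11948211] 0.12354748744616663 [0.56456082 0.28416134 0.111     ]
yaw now 19.77 twist -0.13 shift cm (after twist) [ 0.29 -0.15  8.06] (before) [ 0.29 -0.15  8.06]
```

View pics/w1.png

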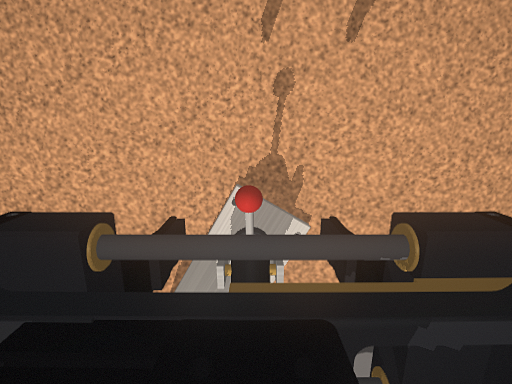

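The wrist view shows the red ball at (248,199), midway between the fingers, at (0.5645, 0.2845). I descend onto it.

```bash
python3 -m pendant '[{"jaw":1,"linear":[0.3,-0.15,1],"twist":0},{"jaw":1,"linear":[0,0,1],"twist":0},{"jaw":1,"linear":[0,0,1],"twist":0},{"jaw":1,"linear":[0,0,1],"twist":0},{"jaw":1,"linear":[0,0,1],"twist":0},{"jaw":1,"linear":[0,0,1],"twist":0},{"jaw":1,"linear":[0,0,1],"twist":0},{"jaw":1,"linear":[0,0,1],"twist":0},{"jaw":1,"linear":[0,0,0],"twist":0},{"jaw":1,"linear":[0,0,0],"twist":0}]'
python3 - <<'E'
from h import *
go([.5645,.2845,.109],19.9)
E
```

```text
time: 2.7
position: [0.5616, 0.2879, 0.1096]
tool_rot: [0.574, 0.819, -0.001, -0.001]
ft_force: [-0.7, -0.4, 0.9]
grip_width: 0.087
grip_force: 0.0
yaw now 19.91 twist 0.01 shift cm (after twist) [-0.42  0.16  0.06] (before) [-0.42  0.16  0.06]
```

```bash
python3 -m pendant '[{"jaw":1,"linear":[-0.3,0.1,0],"twist":0},{"jaw":1,"linear":[0,0,0],"twist":0},{"jaw":1,"linear":[0,0,0],"twist":0},{"jaw":1,"linear":[0,0,0],"twist":0}]'
python3 - <<'E'
from h import *
go([.5645,.2845,.109],19.9)
E
```

```text
time: 3.03
position: [0.5645, 0.2856, 0.1112]
tool_rot: [0.574, 0.819, 0.001, 0.0]
ft_force: [0.4, -0.0, 0.2]
grip_width: 0.0873
grip_force: 0.0
yaw now 19.89 twist -0.01 shift cm (after twist) [-0.1  -0.04  0.22] (before) [-0.1  -0.04  0.22]
```

```bash
python3 -m pendant '[{"jaw":1,"linear":[-0.1,0,0.1],"twist":0},{"jaw":0,"linear":[0,0,0],"twist":0},{"jaw":0,"linear":[0,0,0],"twist":0},{"jaw":0,"linear":[0,0,0],"twist":0},{"jaw":0,"linear":[0,0,0],"twist":0},{"jaw":0,"linear":[0,0,0],"twist":0},{"jaw":0,"linear":[0,0,0],"twist":0},{"jaw":0,"linear":[0,0,0],"twist":0}]' 20
cat > arc.py <<'E'
from h import *
# ball path: bench frame, pivot from measured holder top + yaw
by=np.radians(79.5); Y=np.array([np.cos(by),np.sin(by),0]);X=np.array([Y[1],-Y[0],0]);Z=np.array([0,0,1.])
H=np.array([.562,.0252,0]);piv=H+.18*Y+.075*Z
def ball(s,t):
    v=R.from_euler("x",-t).apply([0,.07,.065])   # ball down for t>0
    v=R.from_euler("z",s).apply(v)
    return piv+v[0]*X+v[1]*Y+v[2]*Z
def joints(p):
    r=np.array(p)-piv; x,y,z=r@X,r@Y,r@Z
    return np.arctan2(-x,y), np.arctan2(65,70)-np.arctan2(z,np.hypot(x,y)), np.linalg.norm(r)
E
python3 - <<'E'
from arc import *
o=robot.get_obs(); g=o["position"]+R.from_quat(o["tool_rot"]).apply([0,0,-.002])
s,t,r=joints(g);print(g,s,t,r, o["grip_width"]); s0,t0,_=joints([.5645,.2845,.111]);print(s0,t0,ball(s0,t0),ball(0,0))
q=R.from_quat(o["tool_rot"]);n=10
for i in range(n):
    k0,k1=1-i/n,1-(i+1)/n
    d=ball(s0*k1,t0*k1)-ball(s0*k0,t0*k0)
    print((q.inv().apply(d)*100).round(2),np.degrees(s0/n).round(2)); q=q*R.from_euler("z",s0/n)
E
```

```text
time: 3.7
position: [0.5644, 0.2847, 0.1095]
tool_rot: [0.574, 0.819, 0.0, 0.0]
ft_force: [-0.1, 1.0, 0.6]
grip_width: 0.0485
grip_force: 0.0
[0.56436587 0.28468716 0.1115441 ] 0.5366908857496342 0.3545188829360916 0.09522769895619002 0.04848709656221914
0.5359947241585041 0.35891956599131275 [0.56427307 0.28511644 0.1112696 ] [0.60755888 0.27101373 0.14      ]
[-0.15  0.47 -0.31] 3.07
[-0.16  0.46 -0.31] 3.07
[-0.17  0.45 -0.3 ] 3.07
[-0.18  0.44 -0.3 ] 3.07
[-0.19  0.43 -0.29] 3.07
[-0.2   0.42 -0.29] 3.07
[-0.21  0.41 -0.28] 3.07
[-0.22  0.4  -0.27] 3.07
[-0.23  0.39 -0.26] 3.07
[-0.24  0.38 -0.26] 3.07
```

```bash
python3 -m pendant '[{"jaw":0,"linear":[0,0,0],"twist":0},{"jaw":0,"linear":[0,0,0],"twist":0},{"jaw":0,"linear":[0,0,0],"twist":0},{"jaw":0,"linear":[0,0,0],"twist":0},{"jaw":0,"linear":[0,0,0],"twist":0},{"jaw":0,"linear":[0,0,0],"twist":0},{"jaw":0,"linear":[0,0,0],"twist":0},{"jaw":0,"linear":[0,0,0],"twist":0}]' 20
```

```text
time: 4.37
position: [0.5644, 0.2847, 0.1095]
tool_rot: [0.574, 0.819, 0.0, 0.0]
ft_force: [0.3, 0.0, -0.3]
grip_width: 0.0224
grip_force: 20.0
```

```bash
python3 -m pendant '[{"jaw":0,"linear":[-0.15,0.47,-0.31],"twist":3.07},{"jaw":0,"linear":[-0.16,0.46,-0.31],"twist":3.07},{"jaw":0,"linear":[-0.17,0.45,-0.3],"twist":3.07},{"jaw":0,"linear":[-0.18,0.44,-0.3],"twist":3.07},{"jaw":0,"linear":[-0.19,0.43,-0.29],"twist":3.07},{"jaw":0,"linear":[-0.2,0.42,-0.29],"twist":3.07},{"jaw":0,"linear":[-0.21,0.41,-0.28],"twist":3.07},{"jaw":0,"linear":[-0.22,0.4,-0.27],"twist":3.07},{"jaw":0,"linear":[-0.23,0.39,-0.26],"twist":3.07},{"jaw":0,"linear":[-0.24,0.38,-0.26],"twist":3.07},{"jaw":0,"linear":[0,0,0],"twist":0},{"jaw":0,"linear":[0,0,0],"twist":0}]'
python3 -m pendant '[{"jaw":0,"linear":[0,0,0],"twist":0},{"jaw":0,"linear":[0,0,0],"twist":0},{"jaw":0,"linear":[0,0,0],"twist":0}]'
python3 - <<'E'
from arc import *
o=robot.get_obs(); g=o["position"]+R.from_quat(o["tool_rot"]).apply([0,0,-.002])
print(g,joints(g))
C=[cams.camera("scene"),cams.camera("side")]; p=[max(blobs(red(c),5),key=lambda b:b[0])[:2] for c in C]
print(p); b=tri(C[0],p[0][1],C[1],p[1][1]); print(b,joints(b[0]))
print(o["moment"],o["ft_force"])
cv2.imwrite("pics/c2.png",np.hstack([cv2.resize(C[0]["color"][180:310,260:400],None,fx=2.8,fy=2.8),cv2.resize(C[1]["color"][180:310,150:290],None,fx=2.8,fy=2.8)]))
E
```

```text
time: 5.37
position: [0.6074, 0.2705, 0.1383]
tool_rot: [0.77, 0.638, -0.0, -0.0]
ft_force: [-0.9, 0.2, 0.7]
grip_width: 0.0223
grip_force: 20.0
time: 5.62
position: [0.6074, 0.2705, 0.1383]
tool_rot: [0.77, 0.638, -0.0, -0.0]
ft_force: [-0.7, 0.8, 1.2]
grip_width: 0.0228
grip_force: 20.0
[0.60740487 0.27049237 0.14028026] (np.float64(0.000812244315408217), np.float64(-0.006014148312008749), np.float64(0.09532109404584464))Traceback (most recent call last):
  File "<stdin>", line 4, in <module>
ValueError: max() iterable argument is empty
```

```bash
python3 -m pendant '[{"jaw":1,"linear":[0,0,0],"twist":0},{"jaw":1,"linear":[0,0,0],"twist":0},{"jaw":1,"linear":[0,0,0],"twist":0},{"jaw":1,"linear":[0,0,0],"twist":0},{"jaw":1,"linear":[0,0,0],"twist":0},{"jaw":1,"linear":[0,0,0],"twist":0},{"jaw":1,"linear":[0,0,-1],"twist":0},{"jaw":1,"linear":[0,0,-2],"twist":0},{"jaw":1,"linear":[0,0,-2],"twist":0},{"jaw":1,"linear":[0,0,-2],"twist":0},{"jaw":1,"linear":[0,0,-2],"twist":0},{"jaw":1,"linear":[0,0,-2],"twist":0}]'
python3 -m pendant '[{"jaw":1,"linear":[0,0,-2],"twist":0},{"jaw":1,"linear":[0,0,0],"twist":0},{"jaw":1,"linear":[0,0,0],"twist":0}]'
python3 - <<'E'
from arc import *
C={n:cams.camera(n) for n in("scene","side","wrist")}
for n,c in C.items():
    np.save("x_"+n+".npy",c,allow_pickle=True)
    W=cloud(c)
    for a,ce,m in blobs(red(c),5):
        o,d=rays(c,[ce]);d=d[0];p=o+d*(.140-o[2])/d[2]; print(n,a,ce,W[m][:,2].max(),p,joints(p))
cv2.imwrite("pics/w2.png",C["wrist"]["color"])
cv2.imwrite("pics/c2.png",np.hstack([cv2.resize(C["scene"]["color"][180:310,260:400],None,fx=2.8,fy=2.8),cv2.resize(C["side"]["color"][180:310,150:290],None,fx=2.8,fy=2.8)]))
E
```

```text
time: 6.72
position: [0.6077, 0.2703, 0.2501]
tool_rot: [0.77, 0.638, 0.0, 0.0]
ft_force: [0.2, 0.2, -0.5]
grip_width: 0.0858
grip_force: 0.0
time: 6.97
position: [0.6084, 0.2705, 0.2703]
tool_rot: [0.77, 0.638, 0.002, 0.001]
ft_force: [0.0, 0.0, 0.2]
grip_width: 0.087
grip_force: 0.0
scene 26 [351.         250.19230769] 0.32543358568825803 [0.61193152 0.2708607  0.14      ] (np.float64(-0.06117659778762646), np.float64(0.0055145710961327365), np.float64(0.09609702215942177))
side 83 [199.74698795 267.6746988 ] nan [0.60695051 0.27048349 0.14      ] (np.float64(0.007230234900498882), np.float64(-0.004512410624564089), np.float64(0.09506387057888839))
wrist 376 [252.86702128 191.04255319] nan [0.60797988 0.27042257 0.14      ] (np.float64(-0.007506513429905999), np.float64(-0.003593848754868012), np.float64(0.09515719441609731))
```

View pics/c2.png

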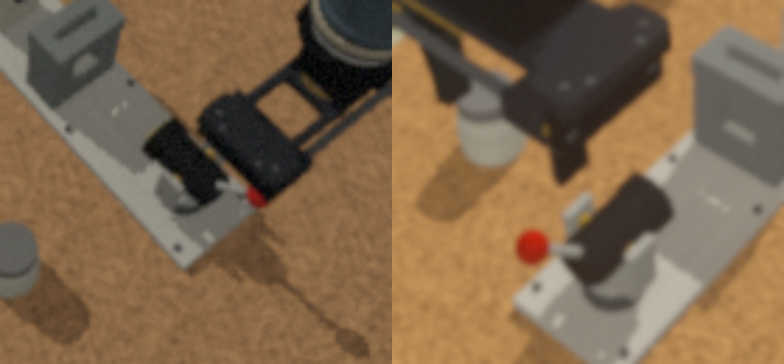

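View pics/w2.png

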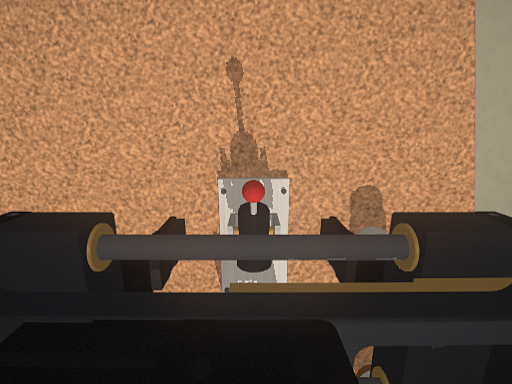

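The lamp barrel is in line with the base plate. The ball is at (253,191) in the wrist view and (200,268) in the side view, and both give swivel and tilt within 0.01 rad. Next, the filter.

```bash
python3 -m pendant '[{"jaw":1,"linear":[0,0,0],"twist":7},{"jaw":1,"linear":[0,0,0],"twist":7},{"jaw":1,"linear":[0,0,0],"twist":7},{"jaw":1,"linear":[0,0,0],"twist":7},{"jaw":1,"linear":[0,0,0],"twist":7},{"jaw":1,"linear":[0,0,0],"twist":7},{"jaw":1,"linear":[0,0,0],"twist":7},{"jaw":1,"linear":[0,0,0],"twist":7},{"jaw":1,"linear":[0,0,0],"twist":7},{"jaw":1,"linear":[0,0,0],"twist":0},{"jaw":1,"linear":[0,0,0],"twist":0}]'
python3 - <<'E'
from h import *
print(robot.get_obs()["q"].round(2)); go([.5785,-.2995,.24],106.6)
E
```

```text
time: 8.03
position: [0.6071, 0.2702, 0.2668]
tool_rot: [0.99, 0.143, -0.001, 0.0]
ft_force: [0.8, -0.8, 0.7]
grip_width: 0.0873
grip_force: 0.0
[0.25 0.56 1.29 0.   1.29 1.54]
yaw now -73.61 twist -0.21 shift cm (after twist) [-19.01  53.78   2.73] (before) [-18.81  53.85   2.73]
```

```bash
python3 -m pendant '[{"jaw":1,"linear":[-1,2.8,0.2],"twist":0},{"jaw":1,"linear":[-1,2.8,0.2],"twist":0},{"jaw":1,"linear":[-1,2.8,0.2],"twist":0},{"jaw":1,"linear":[-1,2.8,0.2],"twist":0},{"jaw":1,"linear":[-1,2.8,0.2],"twist":0},{"jaw":1,"linear":[-1,2.8,0.2],"twist":0},{"jaw":1,"linear":[-1,2.8,0.2],"twist":0},{"jaw":1,"linear":[-1,2.8,0.2],"twist":0},{"jaw":1,"linear":[-1,2.8,0.2],"twist":0},{"jaw":1,"linear":[-1,2.8,0.2],"twist":0},{"jaw":1,"linear":[-1,2.8,0.2],"twist":0},{"jaw":1,"linear":[-1,2.8,0.2],"twist":0}]'
python3 -m pendant '[{"jaw":1,"linear":[-1,2.8,0.3],"twist":0},{"jaw":1,"linear":[-1,2.8,0],"twist":0},{"jaw":1,"linear":[-1,2.8,0],"twist":0},{"jaw":1,"linear":[-1,2.8,0],"twist":0},{"jaw":1,"linear":[-1,2.8,0],"twist":0},{"jaw":1,"linear":[-1,2.8,0],"twist":0},{"jaw":1,"linear":[-0.8,2.8,0],"twist":0},{"jaw":1,"linear":[0,0.6,0],"twist":0},{"jaw":1,"linear":[0,0,0],"twist":0},{"jaw":1,"linear":[0,0,0],"twist":0},{"jaw":1,"linear":[0,0,0],"twist":0},{"jaw":1,"linear":[0,0,0],"twist":0}]'
python3 - <<'E'
from h import *
c=cams.camera("wrist");np.save("w3.npy",c,allow_pickle=True);cv2.imwrite("pics/w3.png",c["color"])
W=cloud(c)
m=(W[...,2]>.138)&(W[...,2]<.15)
for a,ce,mm in blobs(m,40):
    P=W[mm];r=cv2.minAreaRect((P[:,:2]*1000).astype(np.float32));print(a,ce.round(),P.mean(0).round(4),[np.round(x,1) for x in r],np.median(c["color"][mm],0))
go([.5785,-.2995,.24],106.6)
E
```

```text
time: 9.03
position: [0.5857, -0.0871, 0.2437]
tool_rot: [0.99, 0.143, -0.0, -0.0]
ft_force: [0.3, -0.7, 0.1]
grip_width: 0.0869
grip_force: 0.0
time: 10.03
position: [0.5773, -0.2969, 0.2411]
tool_rot: [0.99, 0.142, -0.0, -0.001]
ft_force: [0.3, -0.2, -0.3]
grip_width: 0.0872
grip_force: 0.0
558 [258. 197.] [ 0.5815 -0.3022  0.1446] [array([ 580.7, -302.4]), array([35.4, 13.3]), np.float64(16.7)] [ 70.  141.  231.5]
235 [258. 268.] [ 0.5125 -0.3234  0.1448] [array([ 512.6, -323.4]), array([19.8, 13.1]), np.float64(16.7)] [161.  72.  59.]
yaw now -73.65 twist -0.25 shift cm (after twist) [0.03 0.27 0.12] (before) [0.03 0.27 0.12]
```

View pics/w3.png

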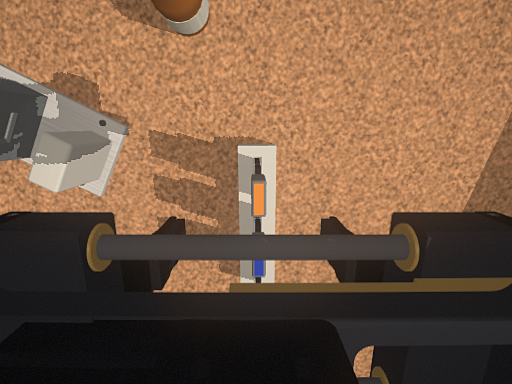

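Wrist view: the amber cap is at (258,197), centred between the fingers, with the blue one at (258,268). I descend on the amber handle.

```bash
python3 -m pendant '[{"jaw":1,"linear":[-0.2,0.4,1],"twist":0},{"jaw":1,"linear":[0,0,2],"twist":0},{"jaw":1,"linear":[0,0,2],"twist":0},{"jaw":1,"linear":[0,0,2],"twist":0},{"jaw":1,"linear":[0,0,2],"twist":0},{"jaw":1,"linear":[0,0,1],"twist":0},{"jaw":1,"linear":[0,0,1],"twist":0},{"jaw":1,"linear":[0,0,0],"twist":0},{"jaw":1,"linear":[0,0,0],"twist":0},{"jaw":1,"linear":[0,0,0],"twist":0},{"jaw":1,"linear":[0,0,0],"twist":0}]'
python3 - <<'E'
from h import *
go([.5795,-.301,.129],106.6)
E
```

```text
time: 11.0
position: [0.5773, -0.3037, 0.1326]
tool_rot: [0.99, 0.141, 0.001, 0.001]
ft_force: [-0.8, 0.2, 0.3]
grip_width: 0.0872
grip_force: 0.0
yaw now -73.78 twist -0.38 shift cm (after twist) [ 0.28 -0.2   0.36] (before) [ 0.28 -0.2   0.36]
```

```bash
python3 -m pendant '[{"jaw":1,"linear":[0.3,-0.2,0.3],"twist":-0.3},{"jaw":1,"linear":[0,0,0],"twist":0},{"jaw":0,"linear":[0,0,0],"twist":0},{"jaw":0,"linear":[0,0,0],"twist":0},{"jaw":0,"linear":[0,0,0],"twist":0},{"jaw":0,"linear":[0,0,0],"twist":0},{"jaw":0,"linear":[0,0,0],"twist":0},{"jaw":0,"linear":[0,0,0],"twist":0},{"jaw":0,"linear":[0,0,0],"twist":0},{"jaw":0,"linear":[0,0,0],"twist":0},{"jaw":0,"linear":[0,0,0],"twist":0},{"jaw":0,"linear":[0,0,0],"twist":0}]' 30
python3 -m pendant '[{"jaw":0,"linear":[0,0,0],"twist":0},{"jaw":0,"linear":[0,0,0],"twist":0},{"jaw":0,"linear":[0,0,0],"twist":0},{"jaw":0,"linear":[0,0,0],"twist":0},{"jaw":0,"linear":[0,0,0],"twist":0},{"jaw":0,"linear":[0,0,0],"twist":0},{"jaw":0,"linear":[0,0,0],"twist":0},{"jaw":0,"linear":[0,0,0],"twist":0}]'
python3 - <<'E'
from h import *
go([.5795,-.301,.129],106.6)
E
```

```text
time: 12.0
position: [0.5789, -0.3004, 0.1282]
tool_rot: [0.99, 0.144, -0.0, 0.0]
ft_force: [0.9, 0.3, 1.2]
grip_width: 0.0282
grip_force: 0.0
time: 12.67
position: [0.5789, -0.3004, 0.1283]
tool_rot: [0.99, 0.144, -0.0, -0.0]
ft_force: [-0.7, -0.1, 0.9]
grip_width: 0.0139
grip_force: 30.0
yaw now -73.49 twist -0.09 shift cm (after twist) [ 0.04  0.08 -0.07] (before) [ 0.04  0.08 -0.07]
```

```bash
python3 -m pendant '[{"jaw":0,"linear":[0,0,-0.5],"twist":0},{"jaw":0,"linear":[0,0,-1],"twist":0},{"jaw":0,"linear":[0,0,-1],"twist":0},{"jaw":0,"linear":[0,0,-1.5],"twist":0},{"jaw":0,"linear":[0,0,-2],"twist":0},{"jaw":0,"linear":[0,0,-2],"twist":0},{"jaw":0,"linear":[0,0,-2],"twist":0},{"jaw":0,"linear":[0,0,-2],"twist":0},{"jaw":0,"linear":[0,0,-2],"twist":0},{"jaw":0,"linear":[0,0,-1.2],"twist":0},{"jaw":0,"linear":[0,0,0],"twist":0},{"jaw":0,"linear":[0,0,0],"twist":0}]'
python3 -m pendant '[{"jaw":0,"linear":[0,0,0],"twist":6.75},{"jaw":0,"linear":[0,0,0],"twist":6.75},{"jaw":0,"linear":[0,0,0],"twist":6.75},{"jaw":0,"linear":[0,0,0],"twist":6.75},{"jaw":0,"linear":[0,0,0],"twist":0},{"jaw":0,"linear":[0,0,0],"twist":0},{"jaw":0,"linear":[0,0,0],"twist":0}]'
python3 - <<'E'
from h import *
o=robot.get_obs();print(o["q"].round(2),o["position"]);go([.562,.0252,.28],79.5)
C={n:cams.camera(n) for n in("scene","side","wrist")}
for n in C: np.save("l_"+n+".npy",C[n],allow_pickle=True)
P=proj(C["side"],o["position"][None])[0].astype(int);Q=proj(C["scene"],o["position"][None])[0].astype(int);print(P,Q)
cr=lambda c,p:cv2.resize(c["color"][max(p[1]-50,0):p[1]+80,max(0,p[0]-65):p[0]+65],(390,390))
cv2.imwrite("pics/l.png",np.hstack([cr(C["scene"],Q),cr(C["side"],P)]))
E
```

```text
time: 13.67
position: [0.5791, -0.3004, 0.2818]
tool_rot: [0.99, 0.144, 0.001, 0.001]
ft_force: [0.1, 0.0, -0.5]
grip_width: 0.0138
grip_force: 30.0
time: 14.25
position: [0.5785, -0.3, 0.2794]
tool_rot: [0.996, -0.09, -0.001, -0.001]
ft_force: [-1.1, 0.6, -2.0]
grip_width: 0.0137
grip_force: 30.0
[-0.65  0.53  1.31  0.    1.3   1.1 ] [ 0.57847956 -0.30003545  0.27937797]
yaw now -100.34 twist 0.16 shift cm (after twist) [-7.550e+00 -3.168e+01 -2.000e-02] (before) [-7.46e+00 -3.17e+01 -2.00e-02]
[326  81] [196  95]
```

View pics/l.png

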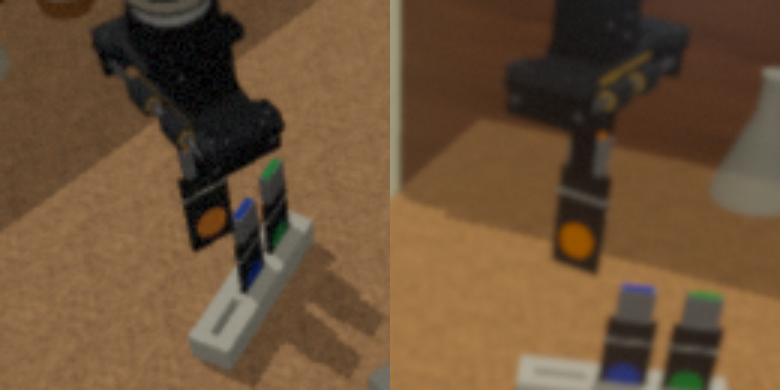

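The filter hangs upright from the gripper in both views, with the disc at about (210,222) and (577,241) in the crops. I measure the disc in the tool frame for the hold offset.

```bash
cat >> h.py <<'E'
def amber(c,o,z0=.06,z1=.15):
    W=cloud(c);h=hsv(c);q=R.from_quat(o["tool_rot"])
    T=((W-o["position"]).reshape(-1,3)@q.as_matrix()).reshape(W.shape)
    m=(h[...,0]>5)&(h[...,0]<22)&(h[...,1]>190)&(abs(T[...,0])<.03)&(abs(T[...,1])<.02)&(T[...,2]>z0)&(T[...,2]<z1)
    b=blobs(m,10)
    if not b: return None
    a,ce,mm=max(b,key=lambda x:x[0]); return a,ce,np.nanmedian(T[mm],0),mm,T
E
python3 - <<'E'
from h import *
o=robot.get_obs();q=R.from_quat(o["tool_rot"]);p={}
for n in("scene","side"):
    c=load("l_"+n);a,ce,t,mm,T=amber(c,o);p[n]=(c,ce)
    print(n,a,ce,"tool cm",(t*100).round(2))
    fr=(abs(T[...,0])<.035)&(abs(T[...,1])<.012)&(T[...,2]>.05)&(T[...,2]<.13)
    P=T[fr];print("frame x range",np.percentile(P[:,0],[3,97]).round(4),"z max",np.percentile(P[:,2],98).round(4),"y by z", np.polyfit(P[:,2],P[:,1],1).round(3))
x,e=tri(*p["scene"],*p["side"]);print("tri tool",q.inv().apply(x-o["position"]).round(4),e)
E
```

```text
scene 70 [201.05714286 118.78571429] tool cm [-0.04 -0.3   9.06]
frame x range [-0.0231  0.0244] z max 0.1166 y by z [ 0.01  -0.004]
side 125 [322.56 110.76] tool cm [-0.02 -0.2   8.84]
frame x range [-0.025   0.0218] z max 0.1166 y by z [ 0.017 -0.004]
tri tool [-0.0001 -0.0032  0.0888] 0.0022249282636451415
```

```bash
python3 -m pendant '[{"jaw":0,"linear":[-0.4,-1.8,0],"twist":0},{"jaw":0,"linear":[-0.7,-3,0],"twist":0},{"jaw":0,"linear":[-0.7,-3,0],"twist":0},{"jaw":0,"linear":[-0.7,-3,0],"twist":0},{"jaw":0,"linear":[-0.7,-3,0],"twist":0},{"jaw":0,"linear":[-0.7,-3,0],"twist":0},{"jaw":0,"linear":[-0.7,-3,0],"twist":0},{"jaw":0,"linear":[-0.7,-3,0],"twist":0},{"jaw":0,"linear":[-0.7,-3,0],"twist":0},{"jaw":0,"linear":[-0.7,-3,0],"twist":0},{"jaw":0,"linear":[-0.7,-2,0],"twist":0},{"jaw":0,"linear":[-0.3,-0.9,0],"twist":0}]'
python3 -m pendant '[{"jaw":0,"linear":[-0.3,0,0],"twist":0},{"jaw":0,"linear":[0,0,0],"twist":0},{"jaw":0,"linear":[0,0,0],"twist":0},{"jaw":0,"linear":[0,0,0],"twist":0},{"jaw":0,"linear":[0,0,0],"twist":0},{"jaw":0,"linear":[0,0,0],"twist":0},{"jaw":0,"linear":[0,0,0],"twist":0}]'
python3 - <<'E'
from h import *
o=robot.get_obs();go([.562,.0252,.28],79.4)
by=np.radians(79.4);Y=np.array([np.cos(by),np.sin(by)]);X=np.array([Y[1],-Y[0]])
for n in("scene","side"):
    c=load(n);W=cloud(c);h=hsv(c)
    # slot: ray-cast every pixel to z=.12 and look at dark ones within the top face
    v,u=np.mgrid[120:240,230:330];px=np.c_[u.ravel(),v.ravel()]
    oo,d=rays(c,px);P=(oo+d*((.12-oo[2])/d[:,2])[:,None])[:,:2]-[.562,.0252]
    bx,bb=P@X,P@Y; g=c["color"].mean(2)[px[:,1],px[:,0]]
    top=(abs(bx)<.044)&(abs(bb)<.024); inn=(abs(bx)<.036)&(abs(bb)<.012)
    med=np.median(g[top&~inn]);w=np.clip(med-g,0,None)*inn;w[w<0.1*med]=0
    print(n,"slot x,y in bench mm",(bx@w/w.sum()*1e3).round(2),(bb@w/w.sum()*1e3).round(2),"x rng",np.percentile(bx[w>0],[2,98]).round(4),"slope deg",np.degrees(np.polyfit(bx[w>0],bb[w>0],1,w=w[w>0])[0]).round(2),med)
C={n:cams.camera(n) for n in("scene","side")};q=R.from_quat(o["tool_rot"])
for n,c in C.items():
    np.save("s_"+n+".npy",c,allow_pickle=True);r=amber(c,o)
    if r: print(n,r[0],r[1],r[2].round(4))
cv2.imwrite("pics/s.png",np.hstack([cv2.resize(C["scene"]["color"][110:230,225:345],(390,390)),cv2.resize(C["side"]["color"][110:240,215:345],(390,390))]))
E
```

```text
time: 15.4
position: [0.5593, 0.0292, 0.2804]
tool_rot: [0.996, -0.089, -0.001, -0.001]
ft_force: [-0.3, -0.7, -0.9]
grip_width: 0.014
grip_force: 30.0
time: 15.98
position: [0.5581, 0.0251, 0.2802]
tool_rot: [0.996, -0.092, -0.0, 0.0]
ft_force: [0.1, 0.1, -0.7]
grip_width: 0.0137
grip_force: 30.0
yaw now -100.56 twist 0.04 shift cm (after twist) [ 0.38 -0.08  0.02] (before) [ 0.38 -0.08  0.02]
scene slot x,y in bench mm 0.81 -0.23 x rng [-0.0251  0.0276] slope deg -0.32 90.66666666666667
side slot x,y in bench mm -2.02 -0.71 x rng [-0.0272  0.0247] slope deg 0.24 111.33333333333333
scene 62 [290.9516129  173.80645161] [-0.0015 -0.0023  0.0907]
side 153 [280.55555556 178.75163399] [-0.0009 -0.0026  0.0875]
```

View pics/s.png

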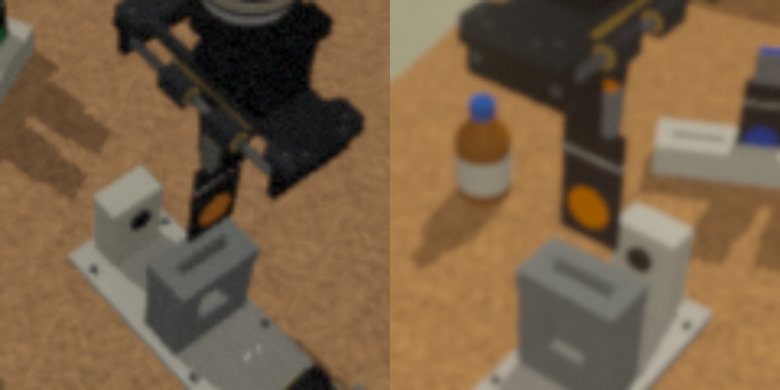

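```bash
python3 -m pendant '[{"jaw":0,"linear":[0.4,-0.05,0.5],"twist":0},{"jaw":0,"linear":[0,0,1],"twist":0},{"jaw":0,"linear":[0,0,1],"twist":0},{"jaw":0,"linear":[0,0,1],"twist":0},{"jaw":0,"linear":[0,0,0],"twist":0},{"jaw":0,"linear":[0,0,0],"twist":0},{"jaw":0,"linear":[0,0,0],"twist":0},{"jaw":0,"linear":[0,0,0],"twist":0},{"jaw":0,"linear":[0,0,0],"twist":0},{"jaw":0,"linear":[0,0,0],"twist":0}]'
python3 - <<'E'
from h import *
go([.562,.0249,.1635],79.4)
E
```

```text
time: 16.92
position: [0.5622, 0.0256, 0.2458]
tool_rot: [0.996, -0.091, 0.001, 0.0]
ft_force: [-0.4, 0.8, -0.5]
grip_width: 0.0139
grip_force: 30.0
yaw now -100.49 twist 0.11 shift cm (after twist) [-0.02  0.08  8.23] (before) [-0.02  0.08  8.23]
```

```bash
python3 -m pendant '[{"jaw":0,"linear":[0,0.06,0.2],"twist":0},{"jaw":0,"linear":[0,0,0.2],"twist":0},{"jaw":0,"linear":[0,0,0.2],"twist":0},{"jaw":0,"linear":[0,0,0.2],"twist":0},{"jaw":0,"linear":[0,0,0.2],"twist":0},{"jaw":0,"linear":[0,0,0.2],"twist":0},{"jaw":0,"linear":[0,0,0],"twist":0},{"jaw":0,"linear":[0,0,0],"twist":0},{"jaw":0,"linear":[0,0,0],"twist":0},{"jaw":0,"linear":[0,0,0],"twist":0},{"jaw":0,"linear":[0,0,0],"twist":0}]'
python3 - <<'E'
from h import *
print(robot.get_obs()["ft_force"],robot.get_obs()["moment"]);go([.562,.0249,.1635],79.4)
E
```

```text
time: 17.83
position: [0.5619, 0.025, 0.2334]
tool_rot: [0.996, -0.091, 0.0, 0.0]
ft_force: [0.8, 0.3, -0.9]
grip_width: 0.0135
grip_force: 30.0
[ 0.79628167  0.30288138 -0.85015418] [-0.01898395  0.16423423  0.00493264]
yaw now -100.48 twist 0.12 shift cm (after twist) [0.01 0.01 6.99] (before) [0.01 0.01 6.99]
```

```bash
python3 -m pendant '[{"jaw":0,"linear":[0,0,0.2],"twist":0},{"jaw":0,"linear":[0,0,0.2],"twist":0},{"jaw":0,"linear":[0,0,0.2],"twist":0},{"jaw":0,"linear":[0,0,0.2],"twist":0},{"jaw":0,"linear":[0,0,0.2],"twist":0},{"jaw":0,"linear":[0,0,0.2],"twist":0},{"jaw":0,"linear":[0,0,0.2],"twist":0},{"jaw":0,"linear":[0,0,0.2],"twist":0},{"jaw":0,"linear":[0,0,0],"twist":0},{"jaw":0,"linear":[0,0,0],"twist":0},{"jaw":0,"linear":[0,0,0],"twist":0}]'
python3 - <<'E'
from h import *
print(robot.get_obs()["ft_force"],robot.get_obs()["moment"]);go([.562,.0249,.1635],79.4)
E
```

```text
time: 18.75
position: [0.5619, 0.025, 0.2173]
tool_rot: [0.996, -0.091, 0.0, 0.0]
ft_force: [-0.3, -0.6, -1.1]
grip_width: 0.0139
grip_force: 30.0
[-0.28250078 -0.63863449 -1.13320418] [0.0014194  0.21645855 0.02305584]
yaw now -100.48 twist 0.12 shift cm (after twist) [0.01 0.01 5.38] (before) [0.01 0.01 5.38]
```

```bash
python3 -m pendant '[{"jaw":0,"linear":[0,0,0.3],"twist":0},{"jaw":0,"linear":[0,0,0.3],"twist":0},{"jaw":0,"linear":[0,0,0.3],"twist":0},{"jaw":0,"linear":[0,0,0.3],"twist":0},{"jaw":0,"linear":[0,0,0.3],"twist":0},{"jaw":0,"linear":[0,0,0.3],"twist":0},{"jaw":0,"linear":[0,0,0.3],"twist":0},{"jaw":0,"linear":[0,0,0.3],"twist":0},{"jaw":0,"linear":[0,0,0.3],"twist":0},{"jaw":0,"linear":[0,0,0],"twist":0},{"jaw":0,"linear":[0,0,0],"twist":0}]'
python3 -m pendant '[{"jaw":0,"linear":[0,0,0.3],"twist":0},{"jaw":0,"linear":[0,0,0.3],"twist":0},{"jaw":0,"linear":[0,0,0.3],"twist":0},{"jaw":0,"linear":[0,0,0.3],"twist":0},{"jaw":0,"linear":[0,0,0.3],"twist":0},{"jaw":0,"linear":[0,0,0.3],"twist":0},{"jaw":0,"linear":[0,0,0.3],"twist":0},{"jaw":0,"linear":[0,0,0.3],"twist":0},{"jaw":0,"linear":[0,0,0.2],"twist":0},{"jaw":0,"linear":[0,0,0],"twist":0},{"jaw":0,"linear":[0,0,0],"twist":0},{"jaw":0,"linear":[0,0,0],"twist":0}]'
python3 - <<'E'
from h import *
o=robot.get_obs();print(o["ft_force"],o["moment"]);go([.562,.0249,.1635],79.4)
C={n:cams.camera(n) for n in("scene","side")}
cv2.imwrite("pics/f.png",np.hstack([cv2.resize(C["scene"]["color"][130:230,235:335],(390,390)),cv2.resize(C["side"]["color"][150:250,225:325],(390,390))]))
for n,c in C.items():   # amber in window / cap / bystanders moved?
    old=load(n); W=cloud(c);h=hsv(c)
    m=(h[...,0]>5)&(h[...,0]<22)&(h[...,1]>190)&(np.hypot(W[...,0]-.562,W[...,1]-.025)<.06)&(W[...,2]>.04)
    for a,ce,mm in blobs(m,6): print(n,a,ce.round(1),np.nanmedian(W[mm],0).round(4))
    for nm,(x,y) in dict(green=(.459,-.336),blue=(.518,-.318),bottle=(.747,-.151),jar=(.775,.128)).items():
        Wo=cloud(old);f=lambda w:np.nanmean(w[(np.hypot(w[...,0]-x,w[...,1]-y)<.045)&(w[...,2]>.045)],0)
        print(n,nm,((f(W)-f(Wo))*1e3).round(1))
E
```

```text
time: 19.67
position: [0.5617, 0.0251, 0.19]
tool_rot: [0.996, -0.091, -0.0, -0.0]
ft_force: [-0.0, 0.5, -0.2]
grip_width: 0.014
grip_force: 30.0
time: 20.67
position: [0.562, 0.0251, 0.1644]
tool_rot: [0.996, -0.091, 0.0, 0.0]
ft_force: [0.3, 0.3, -0.4]
grip_width: 0.0137
grip_force: 30.0
[ 0.29624537  0.29467939 -0.42668122] [0.00494992 0.16066086 0.00811595]
yaw now -100.49 twist 0.11 shift cm (after twist) [0.   0.01 0.09] (before) [0.   0.01 0.09]
scene green [0.2 0.1 0.9]
scene blue [-3.  -0.8  1. ]
scene bottle [-0.   0.1  0. ]
scene jar [-0.2  0.4 -0.1]
side 21 [275.4 218.4] [0.565  0.0263 0.0648]
side green [ 0.2  0.  -0.2]
side blue [-4.1 -1.1  0.9]
side bottle [ 2.1 -1.3  5.1]
side jar [ 0.3 -0.1 -0.2]
```

View pics/f.png

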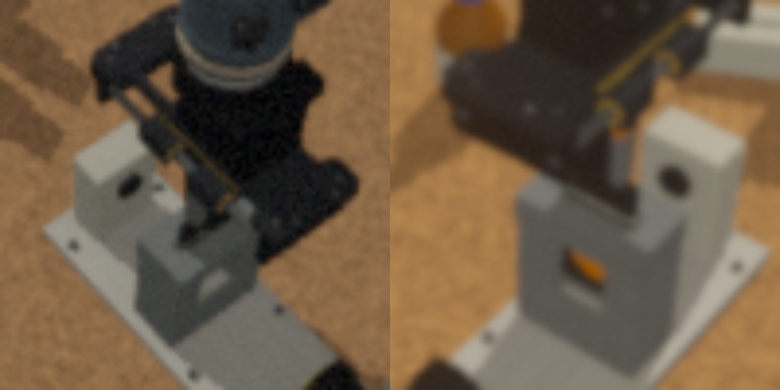

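The filter is in the slot, with the amber disc visible through the window at about (585,265) in the side crop. Contact forces are near zero. I lower the last millimetre and hand in.

```bash
python3 -m pendant '[{"jaw":0,"linear":[0,0,0.08],"twist":0},{"jaw":0,"linear":[0,0,0],"twist":0},{"jaw":0,"linear":[0,0,0],"twist":0},{"jaw":0,"linear":[0,0,0],"twist":0},{"jaw":0,"linear":[0,0,0],"twist":0},{"jaw":0,"linear":[0,0,0],"twist":0},{"jaw":0,"linear":[0,0,0],"twist":0},{"jaw":0,"linear":[0,0,0],"twist":0}]' && python3 -c "
from rig import robot
print(robot.hand_in())"
```

```text
time: 21.43
position: [0.5618, 0.025, 0.1634]
tool_rot: [0.996, -0.091, -0.0, 0.0]
ft_force: [0.3, 1.3, -0.7]
grip_width: 0.0134
grip_force: 30.0
the job is handed in; nothing more can be done
None
```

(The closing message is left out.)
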